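# Park the centrifuge crank and put on its brake

## Task

With one finger, push the hand-cranked centrifuge's crank round, either way, until its red-tipped arm points squarely at the yellow parking mark on the rim and leave it standing there; only then push the blue brake peg all the way over from its green patch to its red patch. Only push with a fingertip or the outside of shut fingers: do not grip the crank handle or the brake peg, do not touch the glass tubes in the rotor, and leave everything else on the bench where it stands.

Things in the scene. Friction and masses are not known exactly. Their poses are not given: they have to be found in the camera images.
- centrifuge: Hand-cranked centrifuge, bolted down: grey round drum 260 mm across (foot flange 300 mm across, 12 mm thick), flat top at 90 mm height. Origin under its middle, at bench height. Its z axis is up. On its own +y side a bracket with a white plate 130 mm (along its x) by 85 mm (along y), top at 90 mm, centred 205 mm from the axis, carries the brake lever. On the plate a green patch shows where the released lever points and a red patch where the applied lever points.
- spindle (a point): Point on the vertical axis of the crank and rotor, at the top of the drum, 90 mm above the bench.
- crank (a joint): Angle of the crank about the upright spindle, rad, counter-clockwise positive seen from above; 0 when its arm points along the centrifuge's own +x. Turns freely both ways past any angle; takes about 2 to 3 N at the handle and stays where it is left (it coasts under 2 degrees after a slow push).
- crank_handle (a point): Top centre of the crank's upright handle: a black round post of 24 mm diameter standing 92 mm from the spindle axis, from the crank arm's upper face (117 mm above the bench) to 171 mm. This point is at 171 mm and turns with the crank. The arm is a black level bar 22 mm wide, 105 to 117 mm above the bench; opposite the handle it ends in a round counterweight 46 mm from the axis. The hub in the middle is 44 mm across and up to 130 mm high.
- crank_tip (a point): The crank arm's red tip, 118 mm from the spindle axis and 111 mm above the bench; handle and tip lie on the same line from the axis.
- park_mark (a point): The point, 118 mm from the spindle axis and 111 mm above the bench, where the crank's red tip must stand. Below it a flat yellow stripe 12 mm wide runs outward on the drum's top to a yellow clamp block (16 mm square, top 98 mm above the bench, middle 135 mm from the axis). Its angle round the rim varies; it is fixed during the job, and the crank passes above it.
- rotor_tubes: Four frosted glass test tubes, 16 mm across, in the rotor disc that turns with the crank: 55 mm from the axis, at 45 degrees to either side of the crank arm and of its opposite; their mouths are 118 mm above the bench. Origin on the spindle axis 90 mm above the bench, x along the crank arm. Not to be touched.
- brake (a joint): Brake lever angle, rad: 0 released (pointing at the green patch), 1.0 fully applied, against its stop (at the red patch). Grows clockwise seen from above. Takes about 1 to 2 N at the peg and stays where it is left.
- brake_peg (a point): Top centre of the blue upright peg on the brake lever: 18 mm diameter, 55 mm from the lever's pivot, from 106 mm (top of the 14 mm wide lever) to this point at 154 mm above the bench. Turns with the lever.
- brake_pivot (a point): Point on the upright pivot axis of the brake lever, 154 mm above the bench, 170 mm from the spindle along the centrifuge's own +y. Does not move. The pivot's boss is 28 mm across and ends 110 mm above the bench.
- crucible: White porcelain crucible, 54 mm across the rim, 42 mm high; origin at its underside. Leave alone.
- cork_borer: Brass cork borer standing on its knurled grip (31 mm across, 45 mm high), tube 12 mm across, 130 mm high in all; origin at its underside. Leave alone.
- beaker: Glass beaker, 68 mm across, 85 mm high; origin at its underside. Leave alone.
- reagent_bottle: Amber bottle with black cap, 60 mm across, 120 mm high; origin at its underside. Leave alone.
- stopper: Black rubber stopper, 42 mm across, 34 mm high; origin at its underside. Leave alone.
- spatula: Spatula 160 mm long lying on the bench, along its own x. Leave alone.
- tube_rack: Wooden rack, 60 by 220 mm, with four frosted test tubes, 120 mm high in all, at the back; origin at its underside. Leave alone.

How it is judged:
By the outcome, as a careful person would: the job done as asked, in the order asked, and still so for the second after the job is handed in, with the robot touching nothing.
It also fails if it takes over 64 s, if anything falls off the work surface, if the arm or the gripper's body presses on something with over 40 N, if the wrist force passes 120 N, or if a joint passes its speed limit or range.

## Robot

A 7-joint arm with a two-finger parallel gripper is mounted at the origin on the work surface. World frame = base frame: x ahead of the robot, y to its left, z up, the work surface at z = 0. Lengths are in m, angles in rad, forces in N, time in s.
With the tool pointing down it reaches from about 0.35 to 0.9 m from the base axis. Payload 8.1 kg.
Tool frame: the origin (TCP) lies on the centre line of the jaws, within the pads' length; the fingertips stand 22 mm ahead of it and the grasp point (between the pads) lies 3 mm ahead of it (arm.finger_overhang is the distance from the TCP to the fingertips, in m); z points along the fingers, y is the direction in which the jaws open and shut (so a half turn about z gives the same grasp; the last joint's range is limited). The gripper opens to 92 mm and grips with 3 to 60 N. Pads are 19 mm wide; open, the fingers measure 130 mm over their backs; the gripper's body (75 mm by 190 mm) begins 47 mm behind the grasp point.
Start: joints at [-1.32, 0.434, 0.025, 1.573, -0.012, 1.134, -0.075], TCP at [0.217, 0.586, 0.249] pointing down, gripper open.
Joint ranges: [-2.62, 2.62], [-0.44, 2.09], [-1.27, 1.32], [0.08, 2.57], [-1.32, 4.46], [0.12, 2], [-2.74, 2.74]. Speed limits (rad/s): [2.22, 2.22, 3.01, 3.01, 3.14, 3.14, 3.14].

## Interface

Orientations are given as a rotation vector (axis times angle).
In Python, from cell import arm gives the robot as it stands. The module is installed in compiled form; this text tells all that it offers.
- The arm moves only by the tool step_arm, never from a script. Its argument "plan" is a list of rows, each an object of numbers: "wx", "wy", "wz": the turn, a rotation vector about the tool's x, y, z in units of 6 degrees (1.0 is 6 degrees); "tx", "ty", "tz": the shift along the tool's x, y, z in cm; "hand": the opening, from 0 (shut) to 1 (fully open). A call has exactly 10 rows; each row shifts and turns the commanded pose from where the row before left it, along the tool's axes as they then stand; what a row does not reach is not made up. A row lasts 1/12 s, in which the tool goes at most 41.7 mm and 7.16 degrees, less where a joint would pass 70% of its speed; a pose out of reach is approached as far as the arm can. A call is refused whole if a number of a shift passes 4.17 or a number of a turn 1, either way. A call with a gripper value outside its range is refused whole. The fingers move at their own pace and stop on an object; "force" is the grip in N (left out, the last holds). Time passes only in rows, so rows that do not move let the fingers close, or fill a call up. It gives the time, the measured TCP pose, the force and the opening at its end, in the units of the state.
- arm.observe(): the state, without advancing time (a new reading comes with each control period).
- arm.get_image(name): name is "side" or "top"; returns (picture, depth): 480x640x3 uint8, red, green, blue; 480x640 float32, m along the optical axis (not along the pixel's ray), 0 where there is no reading.
- arm.calibration(name): a dict with "mtx" (3x3 intrinsics, pixels), "R" (3x3) and "t" (3): a world point X has camera coordinates R X + t. Camera axes: x right, y down, z forward; pixel columns grow to the right and rows downward; lengths in m; the calibration is good to about 2 mm. A picture is of the moment at which its call begins. calibration takes no time and is no camera call.
- arm.sign_off(): hands the job in, once; it reports no verdict.
The state is a dict: "clock": time; "joints": joint angles; "dq": joint speeds; "joint_efforts": joint torques, N m; "position": TCP position; "ee_rot": TCP orientation; "force": force on the tool from outside, world axes, zero at the start; "ft_torque": the same for the moment, N m; "width": opening from 0.0 (shut) to 1.0 (fully open).
Only numpy, scipy, OpenCV 4.12 (cv2) and the standard library are available. Lean on these libraries where they do the work, as an engineer would, in place of code of your own. Each camera call takes 0.05 s, during which the arm holds its last target.

## Working session

There is one attempt and no reset: what is moved stays moved. The work goes in short steps, Python scripts to look and compute and a tool call to move; the robot and the scene stay as the last step left them, time stands still between calls to the robot, and variables do not carry over. Pictures are saved under pics/ and viewed, and the job is handed in when it is done.

Besides the shell and the picture viewer there is one more tool, called after ">>>" as name([rows], argument=value, ...), one row to a line, values as JSON. step_arm: Moves the arm, as the interface text tells. Its arguments: {"type":"object","properties":{"plan":{"type":"array"},"force":{"type":"number"}},"required":["plan"]}

```bash
mkdir -p pics; python3 - <<'E'
from cell import arm
import cv2,numpy as np
s=arm.observe(); print({k:np.round(v,3) for k,v in s.items()}, arm.finger_overhang)
for n in("top","side"):
    p,d=arm.get_image(n); cv2.imwrite(f"pics/{n}0.png",p[:,:,::-1]); np.save(f"pics/{n}0d.npy",d)
    c=arm.calibration(n); print(n,{k:np.round(v,3).tolist() for k,v in c.items()})
E
```

```text
{'clock': np.float64(0.0), 'joints': array([-1.32 ,  0.435,  0.025,  1.574, -0.012,  1.134, -0.075]), 'dq': array([ 0.001, -0.   ,  0.   , -0.001, -0.001,  0.002, -0.001]), 'joint_efforts': array([-2.0000e-03, -6.6783e+01,  9.8500e-01, -3.1446e+01, -6.0000e-02,
        4.3000e-02,  0.0000e+00]), 'position': array([0.216, 0.586, 0.248]), 'ee_rot': array([-5.530e-01, -3.092e+00,  2.000e-03]), 'force': array([ 0.288, -0.798, -0.382]), 'ft_torque': array([-0.033,  0.044, -0.021]), 'width': np.float64(1.003)} 0.022
top {'mtx': [[563.656, 0.0, 316.909], [0.0, 563.656, 235.03], [0.0, 0.0, 1.0]], 'R': [[0.025, -1.0, -0.013], [-0.994, -0.023, -0.111], [0.111, 0.015, -0.994]], 't': [0.011, 0.6, 1.609]}
side {'mtx': [[490.504, 0.0, 321.288], [0.0, 490.504, 241.871], [0.0, 0.0, 1.0]], 'R': [[-0.97, -0.242, 0.012], [-0.181, 0.694, -0.697], [0.16, -0.679, -0.717]], 't': [0.596, 0.191, 1.26]}
```

View pics/top0.png

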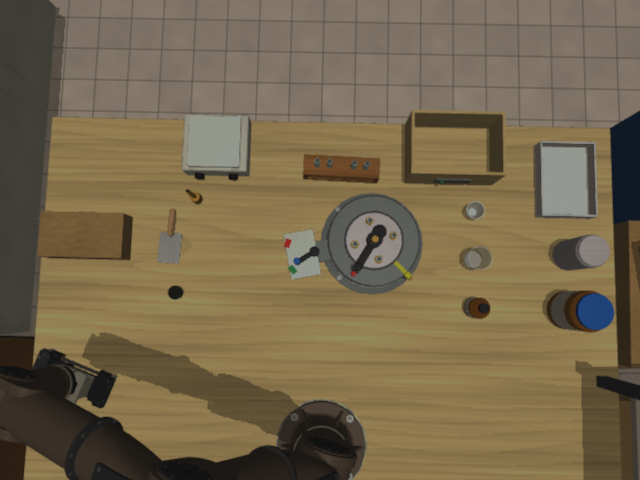

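View pics/side0.png

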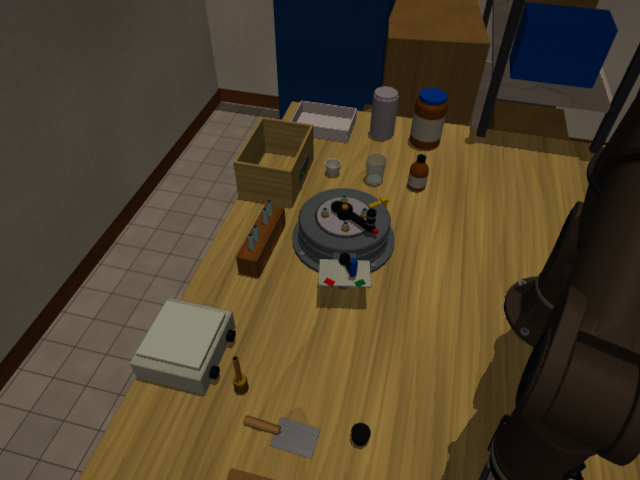

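```bash
cat > h.py <<'E'
from cell import arm
import cv2,numpy as np
def ray(n,px,z):
    c=arm.calibration(n);K=np.array(c["mtx"]);R=np.array(c["R"]);t=np.array(c["t"])
    d=R.T@np.linalg.inv(K)@np.array([px[0],px[1],1.]); o=-R.T@t
    return o+d*(z-o[2])/d[2]
def blobs(img,lo,hi,box=None,amin=6):
    h=cv2.cvtColor(img,cv2.COLOR_RGB2HSV); m=cv2.inRange(h,np.array(lo),np.array(hi))
    if box: 
        k=np.zeros_like(m);k[box[1]:box[3],box[0]:box[2]]=1;m*=k
    n,l,s,c=cv2.connectedComponentsWithStats(m)
    return [(s[i,4],c[i],s[i,:4]) for i in range(1,n) if s[i,4]>=amin],m
def proj(n,X):
    c=arm.calibration(n);p=np.array(c["mtx"])@(np.array(c["R"])@X+np.array(c["t"]));return p[:2]/p[2]
E
python3 - <<'E'
from h import *
I={n:cv2.imread(f"pics/{n}0.png")[:,:,::-1].copy() for n in("top","side")}
cols={"yellow":([24,150,120],[33,255,255],.095),"red":([0,170,100],[6,255,255],.111),"green":([50,120,50],[80,255,255],.09),"blue":([108,150,60],[125,255,255],.154)}
for n,box in(("top",(260,180,440,310)),("side",(290,170,400,300))):
    for k,(lo,hi,z) in cols.items():
        for a,c,s in blobs(I[n],lo,hi,box)[0]: print(n,k,a,c.round(1),s,ray(n,c,z).round(4), ray(n,c,.09).round(4))
for n,(x0,y0,x1,y1) in (("top",(270,180,430,305)),("side",(285,170,405,310))):
    cv2.imwrite(f"pics/{n}0c.png",cv2.resize(I[n][y0:y1,x0:x1,::-1],None,fx=5,fy=5 if n=="top" else 4.2,interpolation=cv2.INTER_CUBIC)[:600,:800])
E
```

```text
top yellow 81 [402.7 269.7] [394 261  18  18] [ 0.5014 -0.2166  0.095 ] [ 0.5017 -0.2173  0.09  ]
top red 34 [287.1 242.8] [284 239   7   8] [0.5674 0.1059 0.111 ] [0.5694 0.1074 0.09  ]
top red 16 [352.9 273.1] [351 271   5   5] [ 0.4878 -0.0778  0.111 ] [ 0.4888 -0.0789  0.09  ]
top green 30 [292.1 269.2] [289 266   7   7] [0.4957 0.0912 0.09  ] [0.4957 0.0912 0.09  ]
top blue 27 [296.7 260.6] [294 258   6   6] [0.5159 0.0758 0.154 ] [0.52  0.079 0.09 ]
side red 12 [375.1 229.8] [373 229   5   3] [ 0.488  -0.0829  0.111 ] [ 0.4898 -0.1046  0.09  ]
side red 43 [328.8 281.3] [324 278  10   7] [0.5669 0.1224 0.111 ] [0.5704 0.1053 0.09  ]
side green 45 [359.3 282.7] [355 280  10   7] [0.4962 0.0907 0.09  ] [0.4962 0.0907 0.09  ]
side blue 33 [353.9 260.2] [351 258   7   6] [0.5162 0.0782 0.154 ] [0.5239 0.0206 0.09  ]
```

View pics/top0c.png

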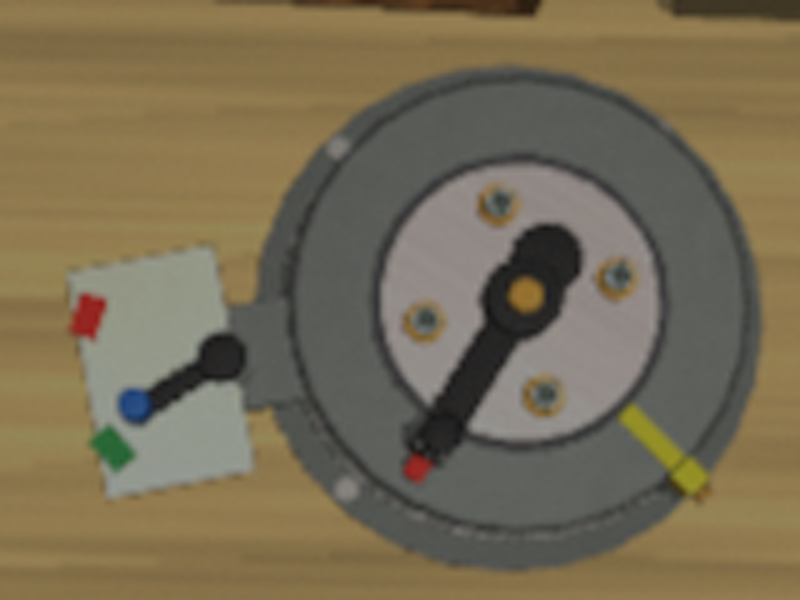

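View pics/side0c.png

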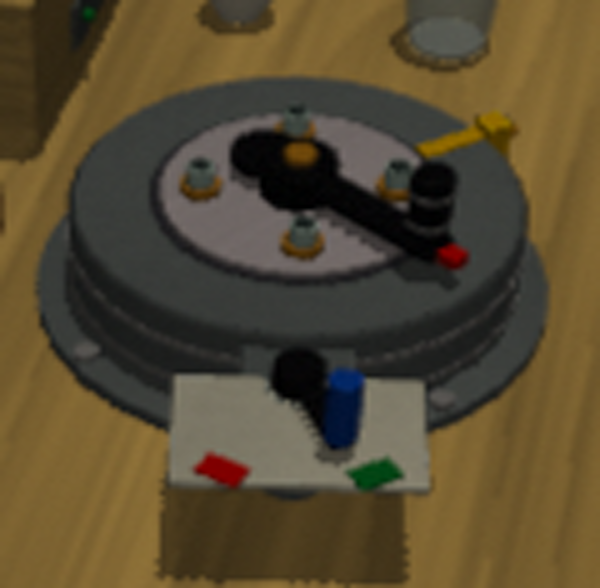

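```bash
python3 - <<'E'
from h import *
I={n:cv2.imread(f"pics/{n}0.png")[:,:,::-1].copy() for n in("top","side")}
for n,box in(("top",(365,228,386,249)),("side",(335,190,360,215))):
    for a,c,s in blobs(I[n],[8,120,110],[22,255,255],box,4)[0]: print(n,"cap",a,c.round(1),s,ray(n,c,.13).round(4))
# drum top rotor disc (pinkish light) ellipse via hull
for n,box in(("top",(335,200,415,280)),("side",(310,185,380,245))):
    h=cv2.cvtColor(I[n],cv2.COLOR_RGB2HSV); print(n,h[222,355] if n=="top" else h[226,330])
for n,box in(("top",(320,185,430,300)),("side",(285,180,410,275))):
    b,m=blobs(I[n],[20,60,60],[35,255,255],box)
    h=cv2.cvtColor(I[n],cv2.COLOR_RGB2HSV)
    k=(h[:,:,0]>=24)&(h[:,:,0]<=33)&(h[:,:,1]>170)&(h[:,:,2]>100)
    ys,xs=np.nonzero(k[box[1]:box[3],box[0]:box[2]]); P=np.array([ray(n,(x+box[0],y+box[1]),.09)[:2] for x,y in zip(xs,ys)])
    print(n,len(P),P.mean(0),P.min(0),P.max(0))
c=arm.calibration
E
sed -i 's/x/x/' h.py; python3 - <<'E'
from h import *
im=cv2.imread("pics/top0.png")
for n,(cx,cy) in(("top",(372,243)),):
    # sat low mask of rotor disc
    h=cv2.cvtColor(im,cv2.COLOR_BGR2HSV);m=((h[:,:,2]>140)&(h[:,:,1]<50)).astype(np.uint8)
    m[:, :335]=0;m[:,412:]=0;m[:195]=0;m[285:]=0
    ys,xs=np.nonzero(m);hull=cv2.convexHull(np.c_[xs,ys].astype(np.int32))
    e=cv2.fitEllipse(hull);print(e,ray("top",e[0],.105),ray("top",e[0],.095))
E
```

```text
top cap 29 [374.7 238.4] [372 236   6   6] [ 0.5833 -0.1348  0.13  ]
top [ 10  21 146]
side [  6  23 110]
top 76 [ 0.49894269 -0.21855407] [ 0.47887344 -0.23776713] [ 0.52272922 -0.19294983]
side 2 [ 0.48424135 -0.23664069] [ 0.48033491 -0.23997035] [ 0.48814779 -0.23331103]
((373.6270446777344, 239.96786499023438), (52.99759292602539, 53.71198654174805), 111.46060943603516) [ 0.58155962 -0.13396858  0.105     ] [ 0.58261013 -0.13482715  0.095     ]
```

```bash
python3 - <<'E'
from h import *
from scipy.spatial.transform import Rotation as Ro
s=arm.observe();R=Ro.from_rotvec(s["ee_rot"]).as_matrix();print(R.round(3))
S=np.array([.583,-.1345]);
pv=ray("top",(314.4,251.2),.11);print("pivot",pv,np.hypot(*(pv[:2]-S)),"y axis deg",np.degrees(np.arctan2(*(pv[:2]-S)[::-1])))
pg=np.array([.516,.077]);print("peg d",np.hypot(*(pg-pv[:2])),np.degrees(np.arctan2(*(pg-pv[:2])[::-1])))
for n,p in(("tip",(.4878,-.0795)),("yel",(.4995,-.2178))):
    d=np.array(p)-S;print(n,np.hypot(*d),np.degrees(np.arctan2(d[1],d[0])))
b=ray("top",(270+690/5-.4,180+475/5-.4),.098);d=b[:2]-S;print(np.hypot(*d),np.degrees(np.arctan2(d[1],d[0])))
E
```

```text
[[-0.938  0.347 -0.   ]
 [ 0.347  0.938 -0.001]
 [-0.    -0.001 -1.   ]]
pivot [0.54593877 0.02979422 0.11      ] 0.1684224659683139 y axis deg 102.71192451963834
peg d 0.05589915042072125 122.38361714411653
tip 0.10994562292333421 149.98363802494566
yel 0.11794549588687137 -135.06869994251207
0.13462798855414745 -134.8782893306988
```

>>> step_arm([
  {"tx":-2.5,"ty":-2.5,"hand":0},
  {"tx":-2.5,"ty":-2.5,"hand":0},
  {"tx":-2.5,"ty":-2.5,"hand":0},
  {"tx":-2.5,"ty":-2.5,"hand":0},
  {"tx":-2.5,"ty":-2.5,"hand":0},
  {"tx":-2.5,"ty":-2.5,"hand":0},
  {"tx":-2.5,"ty":-2.5,"hand":0},
  {"tx":-2.5,"ty":-2.5,"hand":0},
  {"tx":-2.5,"ty":-2.5,"hand":0},
  {"tx":-2.5,"ty":-2.5,"hand":0},
])

```text
invalid input at $.plan[0]: expected keys wx, wy, wz, tx, ty, tz, hand
```

>>> step_arm([
  {"tx":-2.5,"ty":-2.5,"hand":0},
  {"tx":-2.5,"ty":-2.5,"hand":0},
  {"tx":-2.5,"ty":-2.5,"hand":0},
  {"tx":-2.5,"ty":-2.5,"hand":0},
  {"tx":-2.5,"ty":-2.5,"hand":0},
  {"tx":-2.5,"ty":-2.5,"hand":0},
  {"tx":-2.5,"ty":-2.5,"hand":0},
  {"tx":-2.5,"ty":-2.5,"hand":0},
  {"wz":1,"hand":0},
  {"wz":1,"hand":0},
])

```text
invalid input at $.plan[0]: expected keys wx, wy, wz, tx, ty, tz, hand
```

>>> step_arm([
  {"wz":1,"hand":0},
  {"wz":1,"hand":0},
  {"wz":1,"hand":0},
  {"wz":1,"hand":0},
  {"wz":1,"hand":0},
  {"wz":1,"hand":0},
  {"wz":1,"hand":0},
  {"wz":1,"hand":0},
  {"wz":1,"hand":0},
  {"wz":1,"hand":0},
])

```text
invalid input at $.plan[0]: expected keys wx, wy, wz, tx, ty, tz, hand
```

>>> step_arm([
  {"wx":0,"wy":0,"wz":0,"tx":-2.5,"ty":-2.5,"tz":0,"hand":0},
  {"wx":0,"wy":0,"wz":0,"tx":-2.5,"ty":-2.5,"tz":0,"hand":0},
  {"wx":0,"wy":0,"wz":0,"tx":-2.5,"ty":-2.5,"tz":0,"hand":0},
  {"wx":0,"wy":0,"wz":0,"tx":-2.5,"ty":-2.5,"tz":0,"hand":0},
  {"wx":0,"wy":0,"wz":0,"tx":-2.5,"ty":-2.5,"tz":0,"hand":0},
  {"wx":0,"wy":0,"wz":0,"tx":-2.5,"ty":-2.5,"tz":0,"hand":0},
  {"wx":0,"wy":0,"wz":0,"tx":-2.5,"ty":-2.5,"tz":0,"hand":0},
  {"wx":0,"wy":0,"wz":0,"tx":-2.5,"ty":-2.5,"tz":0,"hand":0},
  {"wx":0,"wy":0,"wz":0,"tx":-2.5,"ty":-2.5,"tz":0,"hand":0},
  {"wx":0,"wy":0,"wz":0,"tx":-2.5,"ty":-2.5,"tz":0,"hand":0},
])

```text
clock: 0.93
position: [0.3647, 0.2633, 0.2486]
ee_rot: [-0.553, -3.092, 0.0]
force: [0.5, 0.7, 0.4]
width: 0.321
```

>>> step_arm([
  {"wx":0,"wy":0,"wz":0,"tx":-2.5,"ty":-2.5,"tz":0,"hand":0},
  {"wx":0,"wy":0,"wz":0,"tx":-2.5,"ty":-2.5,"tz":0,"hand":0},
  {"wx":0,"wy":0,"wz":0,"tx":-2.5,"ty":-2.5,"tz":0,"hand":0},
  {"wx":0,"wy":0,"wz":0,"tx":-2.5,"ty":-2.5,"tz":0,"hand":0},
  {"wx":0,"wy":0,"wz":0,"tx":-2.5,"ty":-2.5,"tz":0,"hand":0},
  {"wx":0,"wy":0,"wz":0,"tx":-2.5,"ty":-2.5,"tz":0,"hand":0},
  {"wx":0,"wy":0,"wz":0,"tx":-2.5,"ty":-2.5,"tz":0,"hand":0},
  {"wx":0,"wy":0,"wz":0,"tx":-2.5,"ty":-2.5,"tz":0,"hand":0},
  {"wx":0,"wy":0,"wz":1,"tx":0,"ty":0,"tz":0,"hand":0},
  {"wx":0,"wy":0,"wz":1,"tx":0,"ty":0,"tz":0,"hand":0},
])

```text
clock: 1.77
position: [0.4831, 0.0055, 0.2485]
ee_rot: [0.887, 3.014, -0.001]
force: [-0.5, 0.6, 0.1]
width: 0.006
```

>>> step_arm([
  {"wx":0,"wy":0,"wz":1,"tx":0,"ty":0,"tz":0,"hand":0},
  {"wx":0,"wy":0,"wz":1,"tx":0,"ty":0,"tz":0,"hand":0},
  {"wx":0,"wy":0,"wz":1,"tx":0,"ty":0,"tz":0,"hand":0},
  {"wx":0,"wy":0,"wz":1,"tx":0,"ty":0,"tz":0,"hand":0},
  {"wx":0,"wy":0,"wz":1,"tx":0,"ty":0,"tz":0,"hand":0},
  {"wx":0,"wy":0,"wz":1,"tx":0,"ty":0,"tz":0,"hand":0},
  {"wx":0,"wy":0,"wz":1,"tx":0,"ty":0,"tz":0,"hand":0},
  {"wx":0,"wy":0,"wz":1,"tx":0,"ty":0,"tz":0,"hand":0},
  {"wx":0,"wy":0,"wz":1,"tx":0,"ty":0,"tz":0,"hand":0},
  {"wx":0,"wy":0,"wz":1,"tx":0,"ty":0,"tz":0,"hand":0},
])

```text
clock: 2.6
position: [0.4825, 0.0082, 0.2485]
ee_rot: [-2.27, -2.171, 0.001]
force: [0.1, -0.1, 0.0]
width: 0.003
```

>>> step_arm([
  {"wx":0,"wy":0,"wz":0.92,"tx":0,"ty":0,"tz":0,"hand":0},
  {"wx":0,"wy":0,"wz":0.92,"tx":0,"ty":0,"tz":0,"hand":0},
  {"wx":0,"wy":0,"wz":0.92,"tx":0,"ty":0,"tz":0,"hand":0},
  {"wx":0,"wy":0,"wz":0.92,"tx":0,"ty":0,"tz":0,"hand":0},
  {"wx":0,"wy":0,"wz":0.92,"tx":0,"ty":0,"tz":0,"hand":0},
  {"wx":0,"wy":0,"wz":0,"tx":-1.3,"ty":2.2,"tz":0,"hand":0},
  {"wx":0,"wy":0,"wz":0,"tx":-1.3,"ty":2.2,"tz":0,"hand":0},
  {"wx":0,"wy":0,"wz":0,"tx":-1.3,"ty":2.2,"tz":0,"hand":0},
  {"wx":0,"wy":0,"wz":0,"tx":0,"ty":0,"tz":0,"hand":0},
  {"wx":0,"wy":0,"wz":0,"tx":0,"ty":0,"tz":0,"hand":0},
])

```text
clock: 3.43
position: [0.5206, -0.0599, 0.2484]
ee_rot: [2.721, 1.57, -0.001]
force: [0.8, -0.2, 0.4]
width: 0.005
```

```bash
python3 - <<'E'
from h import *
for n,(x0,y0,x1,y1) in (("top",(270,180,430,305)),("side",(265,130,425,250))):
    p,d=arm.get_image(n); cv2.imwrite(f"pics/{n}1.png",cv2.resize(p[y0:y1,x0:x1,::-1],None,fx=4,fy=4))
E
```

```text
(no output)
```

View pics/top1.png

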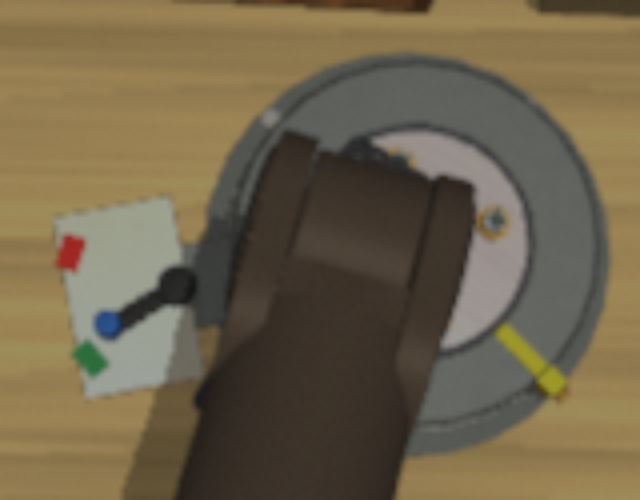

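View pics/side1.png

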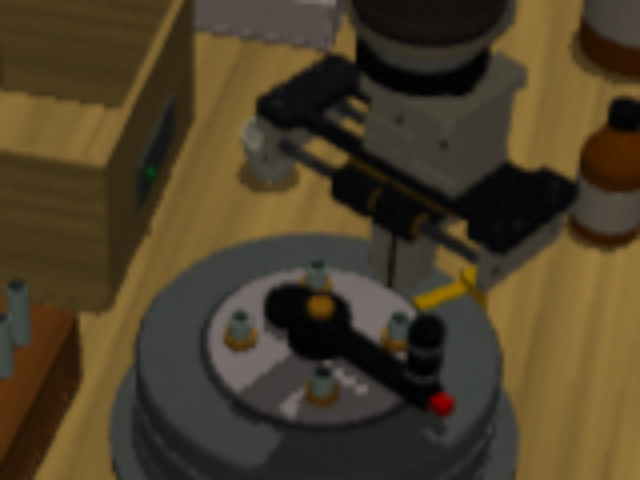

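>>> step_arm([
  {"wx":0,"wy":0,"wz":0,"tx":0,"ty":0,"tz":1.5,"hand":0},
  {"wx":0,"wy":0,"wz":0,"tx":0,"ty":0,"tz":1.5,"hand":0},
  {"wx":0,"wy":0,"wz":0,"tx":0,"ty":0,"tz":1.5,"hand":0},
  {"wx":0,"wy":0,"wz":0,"tx":0,"ty":0,"tz":1.5,"hand":0},
  {"wx":0,"wy":0,"wz":0,"tx":0,"ty":0,"tz":1.5,"hand":0},
  {"wx":0,"wy":0,"wz":0,"tx":0,"ty":0,"tz":1.3,"hand":0},
  {"wx":0,"wy":0,"wz":0,"tx":0,"ty":0,"tz":0.7,"hand":0},
  {"wx":0,"wy":0,"wz":0,"tx":0,"ty":0,"tz":0,"hand":0},
  {"wx":0,"wy":0,"wz":0,"tx":0,"ty":0,"tz":0,"hand":0},
  {"wx":0,"wy":0,"wz":0,"tx":0,"ty":0,"tz":0,"hand":0},
])

```text
clock: 4.37
position: [0.5209, -0.0582, 0.1545]
ee_rot: [2.718, 1.574, 0.002]
force: [0.4, -0.2, 0.4]
width: 0.003
```

```bash
python3 - <<'E'
from h import *
for n,(x0,y0,x1,y1) in (("side",(265,130,425,250)),):
    p,d=arm.get_image(n); cv2.imwrite(f"pics/{n}2.png",cv2.resize(p[y0:y1,x0:x1,::-1],None,fx=4,fy=4))
E
```

```text
(no output)
```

View pics/side2.png

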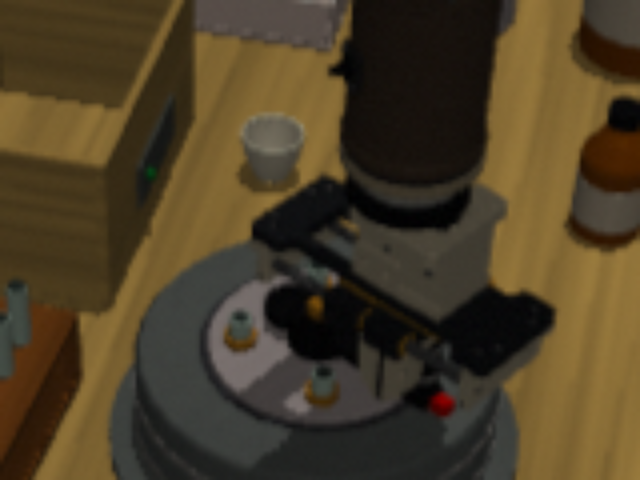

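>>> step_arm([
  {"wx":0,"wy":0,"wz":0,"tx":-0.45,"ty":0,"tz":0,"hand":0},
  {"wx":0,"wy":0,"wz":0,"tx":-0.45,"ty":0,"tz":0,"hand":0},
  {"wx":0,"wy":0,"wz":0,"tx":-0.3,"ty":0,"tz":0,"hand":0},
  {"wx":0,"wy":0,"wz":0,"tx":-0.2,"ty":0,"tz":0,"hand":0},
  {"wx":0,"wy":0,"wz":-0.5,"tx":-0.48,"ty":-0.1,"tz":0,"hand":0},
  {"wx":0,"wy":0,"wz":-0.5,"tx":-0.48,"ty":-0.1,"tz":0,"hand":0},
  {"wx":0,"wy":0,"wz":-0.5,"tx":-0.48,"ty":-0.1,"tz":0,"hand":0},
  {"wx":0,"wy":0,"wz":-0.5,"tx":-0.48,"ty":-0.1,"tz":0,"hand":0},
  {"wx":0,"wy":0,"wz":-0.5,"tx":-0.48,"ty":-0.1,"tz":0,"hand":0},
  {"wx":0,"wy":0,"wz":-0.5,"tx":-0.48,"ty":-0.1,"tz":0,"hand":0},
])

```text
clock: 5.25
position: [0.4973, -0.095, 0.1539]
ee_rot: [2.436, 1.983, 0.001]
force: [1.6, 2.5, 0.7]
width: 0.001
```

```bash
cat > st.py <<'E'
from h import *
from scipy.spatial.transform import Rotation as Ro
import sys
S=np.array([.583,-.1345])
def st():
    s=arm.observe();R=Ro.from_rotvec(s["ee_rot"]).as_matrix()
    r=s["position"][:2]-S;a=np.degrees(np.arctan2(-R[1,1],-R[0,1]))%360
    u=np.array([np.cos(np.radians(a)),np.sin(np.radians(a))])
    t=np.array([-u[1],u[0]])
    print("frame angle",a.round(1),"rel r,t mm",(1e3*r@u).round(1),(1e3*r@t).round(1),"z",s["position"][2].round(4),"F",s["force"].round(1),"tilt",R[2].round(3),"clk",s["clock"])
def look(tag,names=("side","top"),save=True):
    for n in names:
        (x0,y0,x1,y1)=(270,180,430,305) if n=="top" else (265,150,425,270)
        p,d=arm.get_image(n); cv2.imwrite(f"pics/{n}{tag}.png",cv2.resize(p[y0:y1,x0:x1,::-1],None,fx=4,fy=4)); cv2.imwrite(f"pics/{n}{tag}_full.png",p[:,:,::-1])
        for a,c,s in blobs(p,[0,170,100],[6,255,255],(320,170,440,310) if n=="top" else (290,170,410,270),3)[0]:
            X=ray(n,c,.111);q=X[:2]-S;print(n,"red",a,c.round(1),"r",np.hypot(*q).round(4),"ang",(np.degrees(np.arctan2(q[1],q[0]))%360).round(1))
E
python3 -c "
from st import *
st();look('3')"
```

```text
frame angle 168.3 rel r,t mm 92.0 -21.3 z 0.1539 F [1.6 2.5 0.7] tilt [ 0.     0.001 -1.   ] clk 5.25
```

View pics/side3.png

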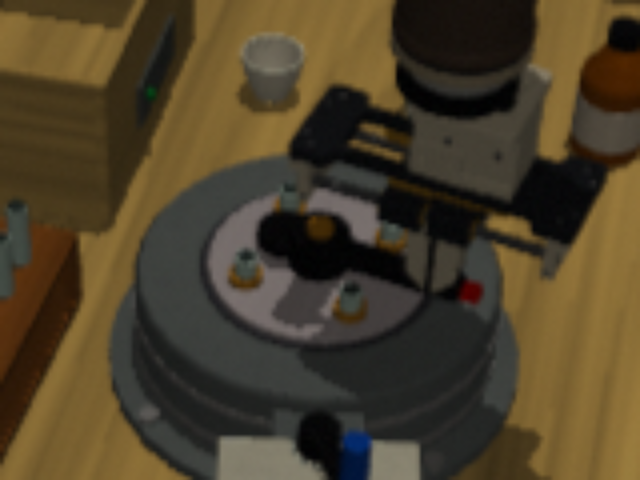

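>>> step_arm([
  {"wx":0,"wy":0,"wz":-0.5,"tx":-0.48,"ty":-0.1,"tz":0,"hand":0},
  {"wx":0,"wy":0,"wz":-0.5,"tx":-0.48,"ty":-0.1,"tz":0,"hand":0},
  {"wx":0,"wy":0,"wz":-0.5,"tx":-0.48,"ty":-0.1,"tz":0,"hand":0},
  {"wx":0,"wy":0,"wz":-0.5,"tx":-0.48,"ty":-0.1,"tz":0,"hand":0},
  {"wx":0,"wy":0,"wz":-0.5,"tx":-0.48,"ty":-0.1,"tz":0,"hand":0},
  {"wx":0,"wy":0,"wz":-0.5,"tx":-0.48,"ty":-0.1,"tz":0,"hand":0},
  {"wx":0,"wy":0,"wz":-0.5,"tx":-0.48,"ty":-0.1,"tz":0,"hand":0},
  {"wx":0,"wy":0,"wz":-0.5,"tx":-0.48,"ty":-0.1,"tz":0,"hand":0},
  {"wx":0,"wy":0,"wz":-0.5,"tx":-0.48,"ty":-0.1,"tz":0,"hand":0},
  {"wx":0,"wy":0,"wz":-0.5,"tx":-0.48,"ty":-0.1,"tz":0,"hand":0},
])

```text
clock: 6.18
position: [0.4887, -0.1423, 0.1537]
ee_rot: [-1.843, -2.544, -0.001]
force: [0.1, 1.0, 0.9]
width: 0.01
```

```bash
sed -i 's/\[0,170,100\]/[0,150,60]/' st.py; python3 -c "
from st import *
st();look('4')"
```

```text
frame angle 198.2 rel r,t mm 92.0 -22.0 z 0.1537 F [0.1 1.  0.9] tilt [ 0.001  0.    -1.   ] clk 6.1833
side red 7 [384.7 210. ] r 0.1129 ang 197.1
```

View pics/side4.png

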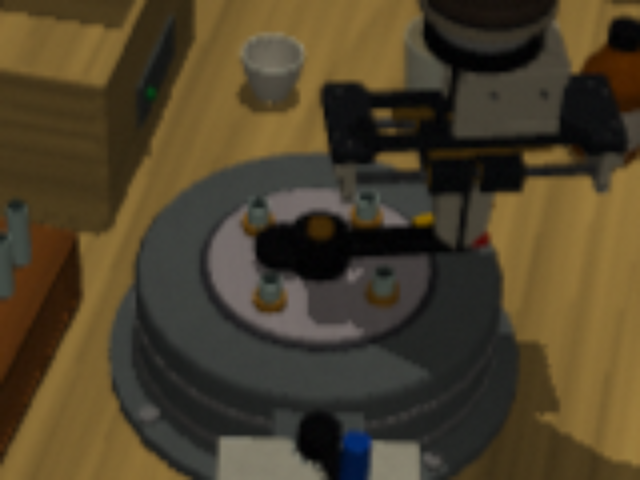

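>>> step_arm([
  {"wx":0,"wy":0,"wz":-0.5,"tx":-0.48,"ty":-0.1,"tz":0,"hand":0},
  {"wx":0,"wy":0,"wz":-0.5,"tx":-0.48,"ty":-0.1,"tz":0,"hand":0},
  {"wx":0,"wy":0,"wz":-0.5,"tx":-0.48,"ty":-0.1,"tz":0,"hand":0},
  {"wx":0,"wy":0,"wz":-0.5,"tx":-0.48,"ty":-0.1,"tz":0,"hand":0},
  {"wx":0,"wy":0,"wz":-0.5,"tx":-0.48,"ty":-0.1,"tz":0,"hand":0},
  {"wx":0,"wy":0,"wz":-0.3,"tx":-0.29,"ty":-0.06,"tz":0,"hand":0},
  {"wx":0,"wy":0,"wz":-0.2,"tx":-0.19,"ty":-0.04,"tz":0,"hand":0},
  {"wx":0,"wy":0,"wz":-0.1,"tx":-0.1,"ty":-0.02,"tz":0,"hand":0},
  {"wx":0,"wy":0,"wz":-0.1,"tx":-0.1,"ty":-0.02,"tz":0,"hand":0},
  {"wx":0,"wy":0,"wz":-0.1,"tx":-0.1,"ty":-0.02,"tz":0,"hand":0},
])

```text
clock: 7.12
position: [0.4968, -0.1735, 0.1536]
ee_rot: [-1.379, -2.822, -0.0]
force: [-0.9, 1.5, 1.0]
width: 0.004
```

```bash
python3 -c "
from st import *
st();look('5')"
```

```text
frame angle 217.9 rel r,t mm 92.0 -22.2 z 0.1536 F [-0.9  1.5  1. ] tilt [ 0.001 -0.    -1.   ] clk 7.1167
```

View pics/side5.png

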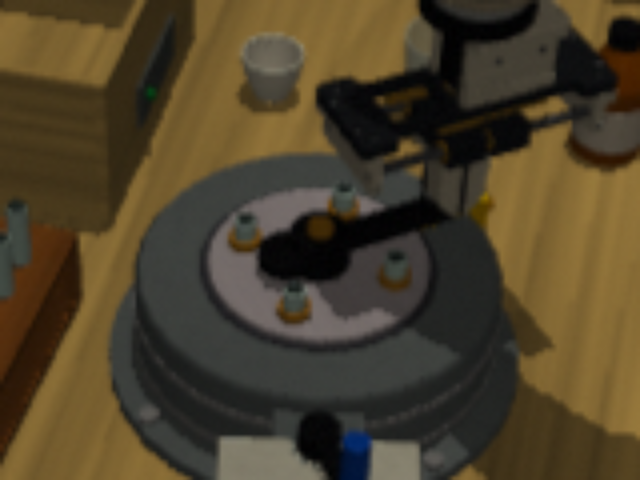

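View pics/top5.png

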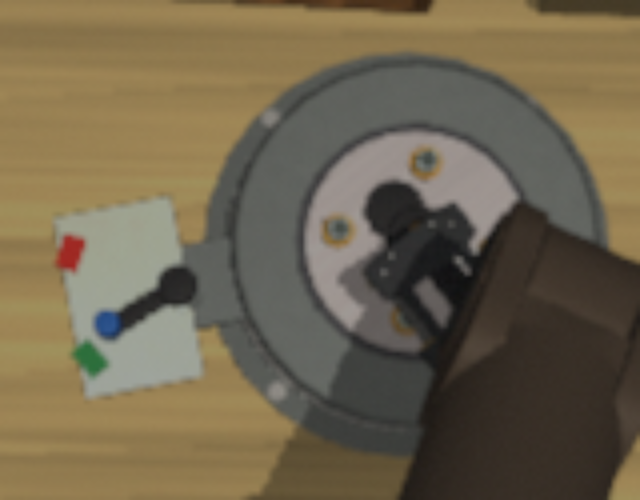

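>>> step_arm([
  {"wx":0,"wy":0,"wz":-0.1,"tx":-0.1,"ty":-0.02,"tz":0,"hand":0},
  {"wx":0,"wy":0,"wz":-0.1,"tx":-0.1,"ty":-0.02,"tz":0,"hand":0},
  {"wx":0,"wy":0,"wz":-0.1,"tx":-0.1,"ty":-0.02,"tz":0,"hand":0},
  {"wx":0,"wy":0,"wz":-0.1,"tx":-0.1,"ty":-0.02,"tz":0,"hand":0},
  {"wx":0,"wy":0,"wz":-0.1,"tx":-0.1,"ty":-0.02,"tz":0,"hand":0},
  {"wx":0,"wy":0,"wz":-0.1,"tx":-0.1,"ty":-0.02,"tz":0,"hand":0},
  {"wx":0,"wy":0,"wz":-0.1,"tx":-0.1,"ty":-0.02,"tz":0,"hand":0},
  {"wx":0,"wy":0,"wz":-0.1,"tx":-0.1,"ty":-0.02,"tz":0,"hand":0},
  {"wx":0,"wy":0,"wz":-0.1,"tx":-0.1,"ty":-0.02,"tz":0,"hand":0},
  {"wx":0,"wy":0,"wz":-0.1,"tx":-0.1,"ty":-0.02,"tz":0,"hand":0},
])

```text
clock: 8.05
position: [0.5019, -0.1828, 0.1537]
ee_rot: [-1.228, -2.891, 0.0]
force: [-0.9, 1.1, -2.3]
width: 0.008
```

```bash
python3 -c "
from st import *
st()"
```

```text
frame angle 224.0 rel r,t mm 91.9 -21.5 z 0.1537 F [-0.9  1.1 -2.3] tilt [ 0. -0. -1.] clk 8.05
```

>>> step_arm([
  {"wx":0,"wy":0,"wz":0,"tx":0.2,"ty":0,"tz":0,"hand":0},
  {"wx":0,"wy":0,"wz":0,"tx":0.5,"ty":0,"tz":0,"hand":0},
  {"wx":0,"wy":0,"wz":0,"tx":1,"ty":0,"tz":0,"hand":0},
  {"wx":0,"wy":0,"wz":0,"tx":0,"ty":0,"tz":-1.5,"hand":0},
  {"wx":0,"wy":0,"wz":0,"tx":0,"ty":0,"tz":-2.5,"hand":0},
  {"wx":0,"wy":0,"wz":0,"tx":0,"ty":0,"tz":-2.5,"hand":0},
  {"wx":0,"wy":0,"wz":0,"tx":0,"ty":0,"tz":-2.5,"hand":0},
  {"wx":0,"wy":0,"wz":0,"tx":2.5,"ty":1.9,"tz":0,"hand":0},
  {"wx":0,"wy":0,"wz":0,"tx":2.5,"ty":1.9,"tz":0,"hand":0},
  {"wx":0,"wy":0,"wz":0,"tx":2.5,"ty":1.9,"tz":0,"hand":0},
])

```text
clock: 8.88
position: [0.4786, -0.0756, 0.2443]
ee_rot: [1.231, 2.889, 0.001]
force: [-0.2, 0.3, -0.1]
width: 0.002
```

>>> step_arm([
  {"wx":0,"wy":0,"wz":0,"tx":2.5,"ty":1.9,"tz":0,"hand":0},
  {"wx":0,"wy":0,"wz":0,"tx":2.5,"ty":1.9,"tz":0,"hand":0},
  {"wx":0,"wy":0,"wz":0,"tx":2.5,"ty":1.9,"tz":0,"hand":0},
  {"wx":0,"wy":0,"wz":0,"tx":2.5,"ty":1.9,"tz":0,"hand":0},
  {"wx":0,"wy":0,"wz":0,"tx":2.5,"ty":1.9,"tz":0,"hand":0},
  {"wx":0,"wy":0,"wz":0,"tx":0,"ty":0,"tz":0,"hand":0},
  {"wx":0,"wy":0,"wz":0,"tx":0,"ty":0,"tz":0,"hand":0},
  {"wx":0,"wy":0,"wz":0,"tx":0,"ty":0,"tz":0,"hand":0},
  {"wx":0,"wy":0,"wz":0,"tx":0,"ty":0,"tz":0,"hand":0},
  {"wx":0,"wy":0,"wz":0,"tx":0,"ty":0,"tz":0,"hand":0},
])

```text
clock: 9.72
position: [0.4609, 0.0779, 0.2438]
ee_rot: [1.232, 2.89, -0.0]
force: [-0.1, -0.4, -0.0]
width: 0.007
```

```bash
python3 -c "
from st import *
st();look('6')"
```

```text
frame angle 223.8 rel r,t mm -58.9 -237.8 z 0.2438 F [-0.1 -0.4 -0. ] tilt [-0. -0. -1.] clk 9.7167
top red 14 [402.8 268.4] r 0.1124 ang 225.5
```

View pics/side6.png

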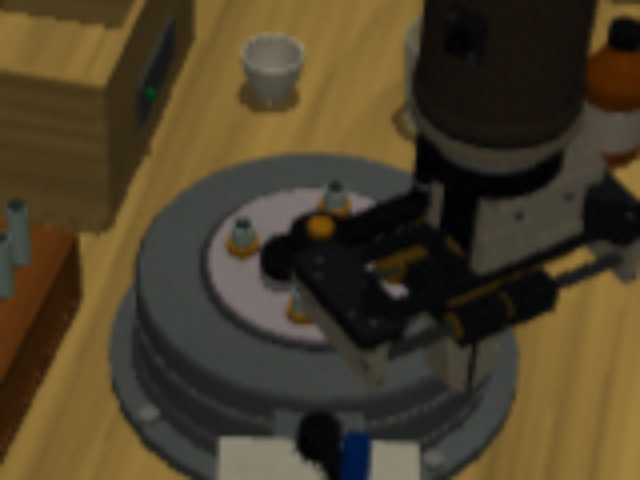

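View pics/top6.png

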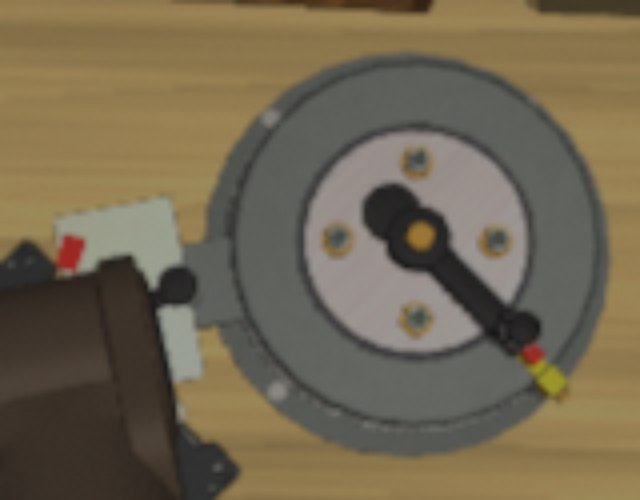

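```bash
python3 - <<'E'
from st import *
T=[ray("top",(270+x/4-.4,180+y/4-.4),.118)[:2] for x,y in((417,160),(337,239),(416,318),(495,241))]
c=np.mean(T,0);print("tube centre",c)
for t in T:
    d=t-c;print(np.hypot(*d),np.degrees(np.arctan2(d[1],d[0]))%360)
p=cv2.imread("pics/top6_full.png")[:,:,::-1].copy();q=cv2.imread("pics/top0.png")[:,:,::-1].copy()
for nm,im,lo,hi,z in(("red6",p,[0,150,60],[7,255,255],.113),("blk6",p,[22,150,60],[35,255,255],.098),("yel0",q,[22,150,60],[35,255,255],.0935),):
  for a,cc,s in blobs(im,lo,hi,(390,255,415,285))[0]:
    X=ray("top",cc,z)[:2]
    for SS in(S,c):
        d=X-SS;print(nm,a,cc.round(2),s,np.hypot(*d).round(4),(np.degrees(np.arctan2(d[1],d[0]))%360).round(2))
im=p[170:310,320:440]
cv2.imwrite("pics/zoom6.png",cv2.resize(p[245:290,380:425,::-1],None,fx=12,fy=12,interpolation=cv2.INTER_NEAREST))
E
```

```text
tube centre [ 0.58166927 -0.13291741]
0.05521832259950142 0.2232526619785652
0.054577674245550135 91.08855326676091
0.05430552774595261 180.60694018319876
0.0542078644212345 270.1283446267121
red6 14 [402.79 268.36] [401 267   5   4] 0.1122 225.37
red6 14 [402.79 268.36] [401 267   5   4] 0.1125 226.42
blk6 50 [406.6  274.38] [402 270  10   9] 0.1323 224.44
blk6 50 [406.6  274.38] [402 270  10   9] 0.1325 225.33
yel0 94 [403.01 270.4 ] [394 261  18  18] 0.1179 224.93
yel0 94 [403.01 270.4 ] [394 261  18  18] 0.1181 225.93
```

View pics/zoom6.png

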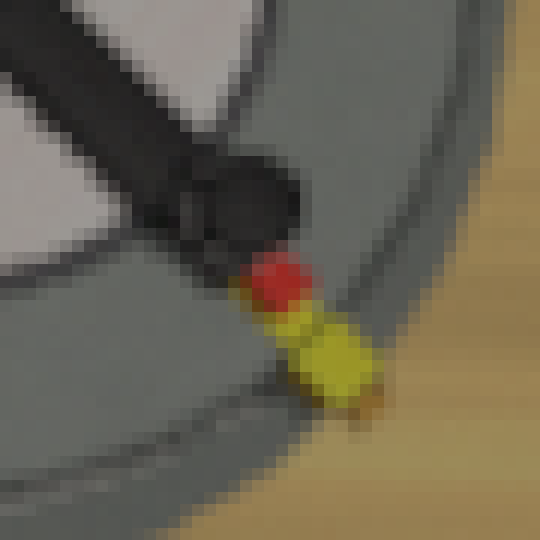

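>>> step_arm([
  {"wx":0,"wy":0,"wz":-0.96,"tx":0,"ty":0,"tz":0,"hand":0},
  {"wx":0,"wy":0,"wz":-0.96,"tx":0,"ty":0,"tz":0,"hand":0},
  {"wx":0,"wy":0,"wz":-0.96,"tx":0,"ty":0,"tz":0,"hand":0},
  {"wx":0,"wy":0,"wz":-0.96,"tx":0,"ty":0,"tz":0,"hand":0},
  {"wx":0,"wy":0,"wz":-0.96,"tx":0,"ty":0,"tz":0,"hand":0},
  {"wx":0,"wy":0,"wz":-0.96,"tx":0,"ty":0,"tz":0,"hand":0},
  {"wx":0,"wy":0,"wz":-0.96,"tx":0,"ty":0,"tz":0,"hand":0},
  {"wx":0,"wy":0,"wz":-0.96,"tx":0,"ty":0,"tz":0,"hand":0},
  {"wx":0,"wy":0,"wz":0,"tx":0,"ty":0,"tz":2,"hand":0},
  {"wx":0,"wy":0,"wz":0,"tx":0,"ty":0,"tz":2,"hand":0},
])

```text
clock: 10.65
position: [0.462, 0.0787, 0.2041]
ee_rot: [0.001, 3.139, 0.001]
force: [0.0, 0.6, -0.2]
width: 0.006
```

>>> step_arm([
  {"wx":0,"wy":0,"wz":0,"tx":0,"ty":0,"tz":2,"hand":0},
  {"wx":0,"wy":0,"wz":0,"tx":0,"ty":0,"tz":2,"hand":0},
  {"wx":0,"wy":0,"wz":0,"tx":0,"ty":0,"tz":1.5,"hand":0},
  {"wx":0,"wy":0,"wz":0,"tx":0,"ty":0,"tz":0.8,"hand":0},
  {"wx":0,"wy":0,"wz":0,"tx":0,"ty":0,"tz":0,"hand":0},
  {"wx":0,"wy":0,"wz":0,"tx":-0.6,"ty":0,"tz":0,"hand":0},
  {"wx":0,"wy":0,"wz":0,"tx":-0.6,"ty":0,"tz":0,"hand":0},
  {"wx":0,"wy":0,"wz":0,"tx":-0.6,"ty":0,"tz":0,"hand":0},
  {"wx":0,"wy":0,"wz":0,"tx":-0.6,"ty":0,"tz":0,"hand":0},
  {"wx":0,"wy":0,"wz":0,"tx":0,"ty":0,"tz":0,"hand":0},
])

```text
clock: 11.48
position: [0.4869, 0.0792, 0.1414]
ee_rot: [0.0, 3.139, 0.001]
force: [-0.5, -0.3, 0.6]
width: 0.004
```

```bash
python3 -c "
from st import *
st();look('7')"
```

```text
frame angle 270.0 rel r,t mm -213.7 -96.1 z 0.1414 F [-0.5 -0.3  0.6] tilt [-0.002  0.    -1.   ] clk 11.4833
top red 14 [402.8 268.4] r 0.1124 ang 225.5
```

View pics/side7_full.png

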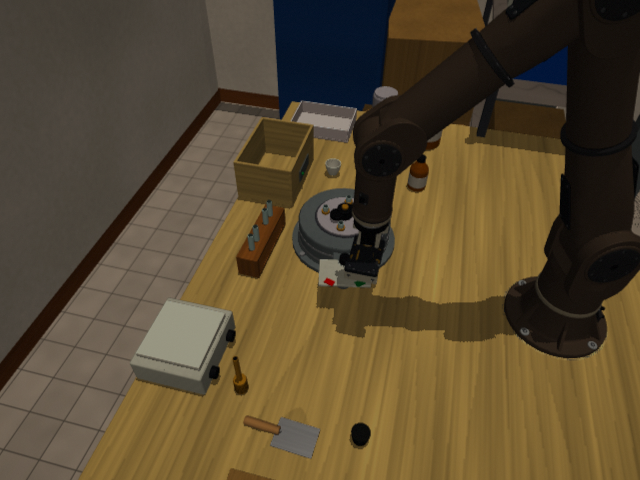

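>>> step_arm([
  {"wx":0,"wy":0,"wz":0,"tx":-0.4,"ty":0,"tz":0,"hand":0},
  {"wx":0,"wy":0,"wz":0,"tx":-0.4,"ty":0,"tz":0,"hand":0},
  {"wx":0,"wy":0,"wz":0,"tx":-0.4,"ty":0,"tz":0,"hand":0},
  {"wx":0,"wy":0,"wz":0,"tx":-0.4,"ty":0,"tz":0,"hand":0},
  {"wx":0,"wy":0,"wz":0,"tx":-0.4,"ty":0,"tz":0,"hand":0},
  {"wx":0,"wy":0,"wz":0,"tx":-0.4,"ty":0,"tz":0,"hand":0},
  {"wx":0,"wy":0,"wz":0,"tx":-0.4,"ty":0,"tz":0,"hand":0},
  {"wx":0,"wy":0,"wz":0,"tx":-0.4,"ty":0,"tz":0,"hand":0},
  {"wx":0,"wy":0,"wz":0,"tx":-0.4,"ty":0,"tz":0,"hand":0},
  {"wx":0,"wy":0,"wz":0,"tx":-0.4,"ty":0,"tz":0,"hand":0},
])

```text
clock: 12.42
position: [0.5254, 0.0789, 0.1407]
ee_rot: [0.0, 3.142, -0.0]
force: [-1.3, 1.1, -0.0]
width: 0.005
```

```bash
python3 -c "
from st import *
st();look('8')"
```

```text
frame angle 270.0 rel r,t mm -213.4 -57.6 z 0.1407 F [-1.3  1.1 -0. ] tilt [-0. -0. -1.] clk 12.4167
side red 14 [377.5 196.8] r 0.1154 ang 226.8
top red 14 [402.8 268.4] r 0.1124 ang 225.5
```

View pics/side8.png

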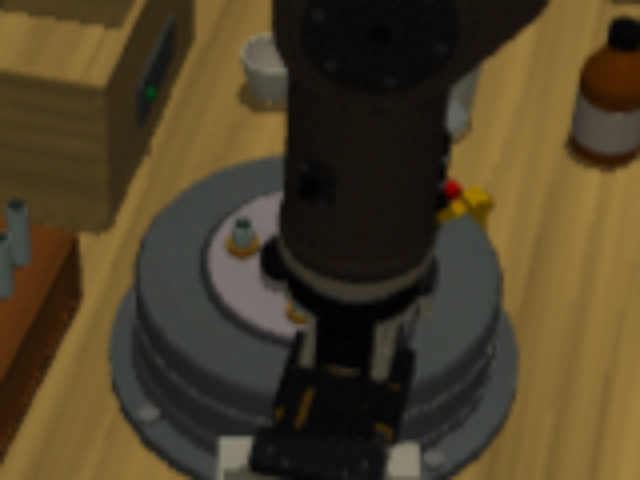

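View pics/top8.png

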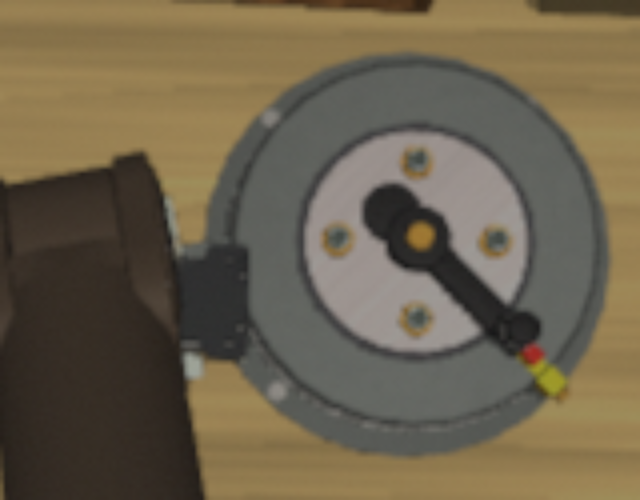

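>>> step_arm([
  {"wx":0,"wy":0,"wz":0,"tx":-0.2,"ty":0,"tz":0,"hand":0},
  {"wx":0,"wy":0,"wz":0,"tx":-0.2,"ty":0,"tz":0,"hand":0},
  {"wx":0,"wy":0,"wz":0,"tx":-0.2,"ty":0,"tz":0,"hand":0},
  {"wx":0,"wy":0,"wz":0,"tx":-0.2,"ty":0,"tz":0,"hand":0},
  {"wx":0,"wy":0,"wz":0,"tx":-0.2,"ty":0,"tz":0,"hand":0},
  {"wx":0,"wy":0,"wz":0,"tx":-0.2,"ty":0,"tz":0,"hand":0},
  {"wx":0,"wy":0,"wz":0,"tx":-0.2,"ty":0,"tz":0,"hand":0},
  {"wx":0,"wy":0,"wz":0,"tx":0,"ty":0,"tz":0,"hand":0},
  {"wx":0,"wy":0,"wz":0,"tx":0,"ty":0,"tz":0,"hand":0},
  {"wx":0,"wy":0,"wz":0,"tx":0,"ty":0,"tz":0,"hand":0},
])

```text
clock: 13.35
position: [0.5391, 0.0789, 0.1408]
ee_rot: [0.0, 3.141, -0.0]
force: [0.8, -0.2, -0.3]
width: 0.004
```

>>> step_arm([
  {"wx":0,"wy":0,"wz":0,"tx":-0.1,"ty":0,"tz":0,"hand":0},
  {"wx":0,"wy":0,"wz":0,"tx":-0.1,"ty":0,"tz":0,"hand":0},
  {"wx":0,"wy":0,"wz":0,"tx":-0.1,"ty":0,"tz":0,"hand":0},
  {"wx":0,"wy":0,"wz":0,"tx":-0.1,"ty":0,"tz":0,"hand":0},
  {"wx":0,"wy":0,"wz":0,"tx":0,"ty":0,"tz":0,"hand":0},
  {"wx":0,"wy":0,"wz":0,"tx":0,"ty":0,"tz":0,"hand":0},
  {"wx":0,"wy":0,"wz":0,"tx":0,"ty":0,"tz":0,"hand":0},
  {"wx":0,"wy":0,"wz":0,"tx":0,"ty":0,"tz":0,"hand":0},
  {"wx":0,"wy":0,"wz":0,"tx":0,"ty":0,"tz":0,"hand":0},
  {"wx":0,"wy":0,"wz":0,"tx":0,"ty":0,"tz":0,"hand":0},
])

```text
clock: 14.18
position: [0.5417, 0.0789, 0.1405]
ee_rot: [0.0, -3.139, 0.001]
force: [-6.2, -0.7, 4.4]
width: 0.006
```

>>> step_arm([
  {"wx":0,"wy":0,"wz":0,"tx":-0.1,"ty":0,"tz":0,"hand":0},
  {"wx":0,"wy":0,"wz":0,"tx":0,"ty":0,"tz":0,"hand":0},
  {"wx":0,"wy":0,"wz":0,"tx":0,"ty":0,"tz":0,"hand":0},
  {"wx":0,"wy":0,"wz":0,"tx":0,"ty":0,"tz":0,"hand":0},
  {"wx":0,"wy":0,"wz":0,"tx":0,"ty":0,"tz":0,"hand":0},
  {"wx":0,"wy":0,"wz":0,"tx":0,"ty":0,"tz":0,"hand":0},
  {"wx":0,"wy":0,"wz":0,"tx":0,"ty":0,"tz":0,"hand":0},
  {"wx":0,"wy":0,"wz":0,"tx":0,"ty":0,"tz":0,"hand":0},
  {"wx":0,"wy":0,"wz":0,"tx":0,"ty":0,"tz":0,"hand":0},
  {"wx":0,"wy":0,"wz":0,"tx":0,"ty":0,"tz":0,"hand":0},
])

```text
clock: 15.02
position: [0.5418, 0.0789, 0.1405]
ee_rot: [0.0, -3.138, 0.001]
force: [-8.7, -0.2, 7.2]
width: 0.004
```

>>> step_arm([
  {"wx":0,"wy":0,"wz":0,"tx":0.3,"ty":0,"tz":0,"hand":0},
  {"wx":0,"wy":0,"wz":0,"tx":0.7,"ty":0,"tz":0,"hand":0},
  {"wx":0,"wy":0,"wz":0,"tx":1.5,"ty":0,"tz":0,"hand":0},
  {"wx":0,"wy":0,"wz":0,"tx":1.5,"ty":0,"tz":0,"hand":0},
  {"wx":0,"wy":0,"wz":0,"tx":0,"ty":0,"tz":-2.5,"hand":0},
  {"wx":0,"wy":0,"wz":0,"tx":0,"ty":0,"tz":-2.5,"hand":0},
  {"wx":0,"wy":0,"wz":0,"tx":0,"ty":0,"tz":-2.5,"hand":0},
  {"wx":0,"wy":0,"wz":0,"tx":0,"ty":0,"tz":-2.5,"hand":0},
  {"wx":0,"wy":0,"wz":0,"tx":1,"ty":3,"tz":0,"hand":0},
  {"wx":0,"wy":0,"wz":0,"tx":1,"ty":3,"tz":0,"hand":0},
])

```text
clock: 15.85
position: [0.4852, 0.1385, 0.2427]
ee_rot: [0.007, 3.137, 0.002]
force: [-0.0, 0.9, -0.5]
width: 0.006
```

>>> step_arm([
  {"wx":0,"wy":0,"wz":0,"tx":1,"ty":3,"tz":0,"hand":0},
  {"wx":0,"wy":0,"wz":0,"tx":1,"ty":3,"tz":0,"hand":0},
  {"wx":0,"wy":0,"wz":0,"tx":1,"ty":3,"tz":0,"hand":0},
  {"wx":0,"wy":0,"wz":0,"tx":1,"ty":3,"tz":0,"hand":0},
  {"wx":0,"wy":0,"wz":0,"tx":1,"ty":3,"tz":0,"hand":0},
  {"wx":0,"wy":0,"wz":0,"tx":1,"ty":3,"tz":0,"hand":0},
  {"wx":0,"wy":0,"wz":0,"tx":1,"ty":3,"tz":0,"hand":0},
  {"wx":0,"wy":0,"wz":0,"tx":1,"ty":3,"tz":0,"hand":0},
  {"wx":0,"wy":0,"wz":0,"tx":0,"ty":0,"tz":0,"hand":0},
  {"wx":0,"wy":0,"wz":0,"tx":0,"ty":0,"tz":0,"hand":0},
])

```text
clock: 16.68
position: [0.4026, 0.381, 0.2405]
ee_rot: [0.006, -3.141, -0.001]
force: [0.4, -0.7, -0.2]
width: 0.005
```

```bash
python3 -c "
from st import *
st();look('9')
for n,bx in(('top',(380,250,420,290)),('side',(365,180,400,215))):
    p=cv2.imread(f'pics/{n}9_full.png')[:,:,::-1].copy()
    for nm,lo,hi,z in(('yel',[22,150,60],[35,255,255],.098),('red',[0,150,60],[7,255,255],.112)):
        for a,c,s in blobs(p,lo,hi,bx,4)[0]:
            d=ray(n,c,z)[:2]-S;print(n,nm,a,np.hypot(*d).round(4),(np.degrees(np.arctan2(d[1],d[0]))%360).round(2))
    b=(270,230,330,290) if n=='top' else (310,240,380,300)
    for a,c,s in blobs(p,[108,150,60],[125,255,255],b,4)[0]:
        d=ray(n,c,.154)[:2]-[.546,.030]; print(n,'peg',np.hypot(*d).round(4),np.degrees(np.arctan2(d[1],d[0])).round(1))
"
```

```text
frame angle 270.2 rel r,t mm -516.2 -178.3 z 0.2405 F [ 0.4 -0.7 -0.2] tilt [ 0.     0.001 -1.   ] clk 16.6833
top red 14 [402.8 268.4] r 0.1124 ang 225.5
top yel 50 0.1323 224.44
top red 14 0.1123 225.44
top peg 0.055 74.5
side peg 0.0737 79.4
```

View pics/side9.png

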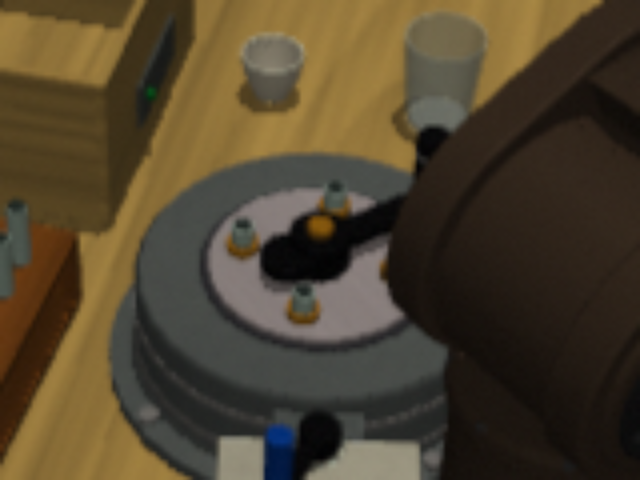

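View pics/top9.png

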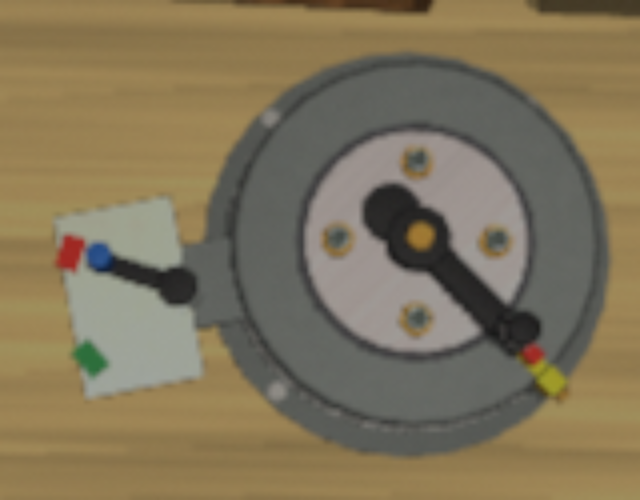

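```bash
python3 - <<'E'
from st import *
g=lambda x,y,z,f=4:ray("top",(270+x/f-.4,180+y/f-.4),z)[:2]
ang=lambda d:np.degrees(np.arctan2(d[1],d[0])).round(1)
C=[g(x,y,.09) for x,y in((55,216),(168,197),(202,376),(87,398))]
pc=np.mean(C,0);print("plate c",pc,np.hypot(*(pc-S)),"ydir",ang(pc-S),"sides",ang(C[0]-C[1]),ang(C[3]-C[2]),ang(C[0]-C[3])+0,ang(C[1]-C[2]))
y=(pc-S)/np.hypot(*(pc-S));pv=S+.17*y;print("pv",pv, "boss",g(178,286,.11))
pv=(pv+g(178,286,.11))/2
print("red",ang(g(70,253,.09)-pv),"green",ang(g(90,358,.09)-pv))
for t in("0","9"):
    p=cv2.imread("pics/top0.png" if t=="0" else "pics/top9_full.png")[:,:,::-1].copy()
    for a,c,s in blobs(p,[105,120,40],[128,255,255],(270,230,330,290),4)[0]: 
        X=ray("top",c,.154)[:2];print(t,"peg",a,c,X,np.hypot(*(X-pv)),ang(X-pv))
    h=p[230:285,280:325].max(2)<75;ys,xs=np.nonzero(h);P=np.array([ray("top",(x+280,yy+230),.106)[:2] for x,yy in zip(xs,ys)])
    r=np.hypot(*(P-pv).T);k=(r>.018)&(r<.042);print("lever dir",k.sum(),ang((P[k]-pv).mean(0)))
E
```

```text
plate c [0.53975413 0.06593172] 0.20504409496724352 ydir 102.2 sides 100.9 102.2 11.7 12.1
pv [0.54714529 0.03167593] boss [0.54619677 0.03063181]
red 73.5 green 130.2
0 peg 31 [296.58064516 260.4516129 ] [0.51625221 0.07619491] 0.05435071199904362 124.0
lever dir 38 122.9
9 peg 34 [294.5 244. ] [0.56050167 0.08307969] 0.053736180033276626 75.1
lever dir 36 73.9
```

```bash
python3 -c "
from cell import arm
print(arm.sign_off())"
```

```text
the job is handed in; nothing more can be done
None
```

The crank is parked at the yellow mark and the brake is applied, in that order. I signed off at about 17 s of the 64 s allowed.

- **Crank:** With the outside of the shut fingers I pushed it about 75° counter-clockwise, slowing down at the end, then backed off.
    - The top view put the red tip at about 225.4°, against about 224.9° for the yellow mark. The block alone read 224.4°, so the error is roughly 0.5–1°, or 1–2 mm at the tip.
    - It read the same after the brake push.
    - One side-view reading, taken partly behind the arm, gave 226.8°. I did not cross-check it, because the arm hid the tip and mark from the side camera afterwards.
- **Brake:** I pushed the peg over until it stopped moving; the force rose to about 9 N, well above the 1–2 N it needs to turn.
    - The last top view shows the lever at about 74–75°, against about 73.5° for the centre of the red patch.
    - The peg travelled only about 49°, less than the full 57°. The lever seems to have started about 7° short of the green patch.
- **Surroundings:** I saw no contact with the tubes or other bench items, though I did not check the other items in a full final picture. The robot stood clear when the job was handed in.

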